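# Set the desk status block to free

## Task

Two status blocks stand on the desk with red on top. Tip the wooden one a quarter turn so that its green face is on top and it lies flat on the desk, within about a hand's breadth of where it stood. Keep it low over the desk, and do not disturb the white block or the mug.

Things in the scene. Friction and masses are not known exactly. Their poses are not given: they have to be found in the camera images.
- wood_block: Brown wooden block, 36 (x) by 60 (y) by 56 mm (z), 0.12 kg, loose; origin at its centre. Red panel on +z (up at the start), green with white disc on -x (upright at the start, facing the robot within 0.5 rad), yellow on +x, other faces bare wood. Pushed on the green face near its top it tips over its far lower edge and falls onto yellow, then 36 mm high.
- white_block: A colleague's status block: white plastic, otherwise the same size, axes, panels and start attitude as the wooden one; origin at its centre. Must be left alone; the two may have changed places.
- mug: Mug, green above and white below, 78 mm in diameter, 101 mm high, with a handle (109 mm over the handle); origin at the centre of its underside, z up. Stands behind the blocks. Must be left alone.

How it is judged:
At the end, for the whole second after the job is handed in: The wooden block lies at rest flat on the desk with its green face up (within about 10 degrees, its centre less than 24 mm above the desk), its centre within 150 mm of where it started (angle between wood_block's own x axis and vertical above 2.97 rad and height (world z) of wood_block below 0.024 m and distance of wood_block from where it was at the start of the episode below 0.15 m and linear speed of wood_block below 0.02 m/s); the robot touches nothing.
It fails at once if the wooden block is lifted high (its centre more than 150 mm above the desk) (height (world z) of wood_block above 0.15 m).
It fails at once if the white block is disturbed (moved more than 20 mm or tilted more than 0.25 rad) (distance of white_block from where it was at the start of the episode above 0.02 m or angle between white_block's own z axis and vertical above 0.25 rad).
It fails at once if the mug is disturbed (moved more than 20 mm or tilted more than 0.25 rad) (distance of mug from where it was at the start of the episode above 0.02 m or angle between mug's own z axis and vertical above 0.25 rad).
It also fails if it takes over 29 s, if anything falls off the work surface, if the arm or the gripper's body presses on something with over 40 N, if the wrist force passes 120 N, or if a joint passes its speed limit or range.

## Robot

A 6-joint arm with a two-finger parallel gripper is mounted at the origin on the work surface; the furniture and walls round the work are solid. World frame = base frame: x ahead of the robot, y to its left, z up, the work surface at z = 0. Lengths are in m, angles in rad, forces in N, time in s.
With the tool pointing down it reaches from about 0.375 to 0.925 m from the base axis. Payload 5.7 kg.
Tool frame: the origin (TCP) lies at the very end of the fingers, on their centre line; the grasp point (between the pads) lies 19 mm behind it (robot.hold_point_z is the distance from the TCP to the grasp point, in m); z points along the fingers, y is the direction in which the jaws open and shut (so a half turn about z gives the same grasp; the last joint's range is limited). The gripper opens to 88 mm and grips with 3 to 60 N. Pads are 20 mm wide; open, the fingers measure 115 mm over their backs; the gripper's body (75 mm by 178 mm) begins 61 mm behind the grasp point.
Start: joints at [-1.247, 0.359, 1.51, -0, 1.272, -0.115], TCP at [0.255, -0.543, 0.223] pointing down, gripper open.
Joint ranges: [-2.97, 2.97], [-1.01, 2.36], [0.21, 2.38], [-0.96, 4.11], [0.2, 2.71], [-2.98, 2.98]. Speed limits (rad/s): [2.39, 2.39, 3.14, 3.14, 3.14, 3.14].

## Interface

Orientations are given as a rotation vector (axis times angle).
In Python, from workcell import read_state, viewer, workorder, models, robot gives the robot as it stands. The module is installed in compiled form; this text tells all that it offers.
- The arm moves only by the shell command python3 -m pendant 'ROWS' [FORCE]. ROWS is JSON, a list of rows, each a list of 7 numbers: the gripper's target within -1 to 1 (fully open at 1, half-way at 0, shut at -1), then the shift along the world's x, y, z in mm, then the turn, a rotation vector about the world's x, y, z in rad. A call has 1 to 10 rows; each row shifts and turns the commanded pose from where the row before left it; what a row does not reach is not made up. A row lasts 1/8 s, in which the tool goes at most 62.5 mm and 10.7 degrees, less where a joint would pass 70% of its speed; a pose out of reach is approached as far as the arm can. A call is refused whole if a number of a shift passes 62.5 or a number of a turn 0.188, either way. A call with a gripper value outside its range is refused whole. The fingers move at their own pace and stop on an object; FORCE is the grip in N (left out, the last holds). Time passes only in rows, so rows that do not move let the fingers close. It gives the time, the measured TCP pose, the force and the opening at its end, in the units of the state.
- read_state(): the state, without advancing time (a new reading comes with each control period).
- viewer.grab_frame(name): name is "scene" or "side" or "wrist"; returns (picture, depth): 400x640x3 uint8, red, green, blue; 400x640 float32, m along the optical axis (not along the pixel's ray), 0 where there is no reading.
- viewer.camera_info(name): a dict with "fx", "fy", "cx", "cy" (pixels), "pose" (4x4, takes a point from camera to world coordinates). Camera axes: x right, y down, z forward; pixel columns grow to the right and rows downward; lengths in m; the calibration is good to about 2 mm. A picture is of the moment at which its call begins: read the wrist's pose just before it. camera_info takes no time and is no camera call; for the wrist camera it gives the pose at the moment of the call.
- workorder.hand_in(): hands the job in, once; it reports no verdict.
Trained networks look in the newest picture that a camera, given by its name, has taken for a name from the list of things; names that differ only in an ending like _2 or _b are one class to them, and where a whole thing is asked for, a point or a joint stands for the part that bears it (a point fixed in the world has none). Each returns a list of dicts, best first, with "score" (0 to 1); they miss things now and then, are a little off and sometimes report something else, mostly with a low value. They report only what shows in the picture. A call takes as long as a camera call.
- models.search_frame(name, camera): "rect" ([centre column, centre row, width, height] in pixels, round what is visible of it).
- models.silhouettes(name, camera): "region" (400x640 bool, what is visible of it) and "rect" ([centre column, centre row, width, height] in pixels, round what is visible of it).
The state is a dict: "t": time; "joints": joint angles; "dq": joint speeds; "joint_efforts": joint torques, N m; "tool_pos": TCP position; "tool_rot": TCP orientation; "force": force on the tool from outside, world axes, zero at the start; "torque": the same for the moment, N m; "gripper_width": finger opening in m.
Only numpy, scipy, OpenCV 4.12 (cv2) and the standard library are available. Lean on these libraries where they do the work, as an engineer would, in place of code of your own. Each camera call takes 0.05 s, during which the arm holds its last target.

## Working session

There is one attempt and no reset: what is moved stays moved. The work goes in short steps, Python scripts to look and compute and a shell command to move; the robot and the scene stay as the last step left them, time stands still between calls to the robot, and variables do not carry over. Pictures are saved under pics/ and viewed, and the job is handed in when it is done.

```bash
mkdir -p pics; cat > h.py <<'E'
from workcell import read_state, viewer, workorder, models, robot
import numpy as np, cv2
def grab(cam,fn):
    im,d=viewer.grab_frame(cam); cv2.imwrite('pics/'+fn,im[:,:,::-1]); return im,d
def cloud(cam,d):
    c=viewer.camera_info(cam); v,u=np.mgrid[0:400,0:640]
    P=np.stack([(u-c['cx'])/c['fx']*d,(v-c['cy'])/c['fy']*d,d,np.ones_like(d)],-1)
    return (P@np.array(c['pose']).T)[...,:3]
E
python3 - <<'E'
from h import *
print(read_state())
for cam in ['scene','side']:
    im,d=grab(cam,cam+'1.png'); P=cloud(cam,d)
    np.savez(cam+'1.npz',im=im,d=d,P=P)
    for n in ['wood_block','white_block','mug']:
        for r in models.silhouettes(n,cam)[:3]:
            m=r['region']&(d>0); print(cam,n,round(r['score'],2),np.round(r['rect']),np.round(np.percentile(P[m],[2,50,98],axis=0),3).tolist() if m.any() else 0)
E
```

```text
{'t': 0.0, 'joints': array([-1.24707206e+00,  3.59537910e-01,  1.51141269e+00,  1.57389412e-05,
        1.27246916e+00, -1.15116168e-01]), 'dq': array([ 0.00163299, -0.00088433,  0.00163429,  0.0015512 , -0.0004314 ,
       -0.00014234]), 'joint_efforts': array([ 1.98545567e-03, -5.15386927e+01, -2.70725799e+01,  6.77223061e-02,
        3.49290250e-02, -1.54581858e-04]), 'tool_pos': array([ 0.25470843, -0.54251078,  0.2217975 ]), 'tool_rot': array([-3.06449567e+00, -6.83407944e-01,  2.75156416e-04]), 'force': array([0.13303365, 0.68392   , 0.59509798]), 'torque': array([-0.0405523 ,  0.03587318, -0.03025838]), 'gripper_width': 0.08750553807284288}
scene wood_block 0.75 [363. 196.  33.  45.] [[0.486, -0.137, 0.002], [0.513, -0.092, 0.04], [0.539, -0.079, 0.058]]
scene white_block 0.59 [350. 265.  34.  51.] [[0.51, 0.062, 0.005], [0.533, 0.109, 0.047], [0.556, 0.119, 0.058]]
scene mug 0.79 [263. 215.  45.  76.] [[0.639, -0.038, 0.007], [0.673, 0.026, 0.068], [0.711, 0.038, 0.1]]
side wood_block 0.93 [292. 244.  32.  44.] [[0.487, -0.146, 0.004], [0.514, -0.131, 0.049], [0.538, -0.09, 0.057]]
side white_block 0.71 [301. 177.  27.  33.] [[0.511, 0.052, 0.004], [0.535, 0.062, 0.044], [0.558, 0.107, 0.057]]
side mug 0.57 [371. 194.  40.  57.] [[0.639, -0.065, 0.006], [0.675, -0.029, 0.069], [0.711, 0.035, 0.099]]
```

View pics/scene1.png

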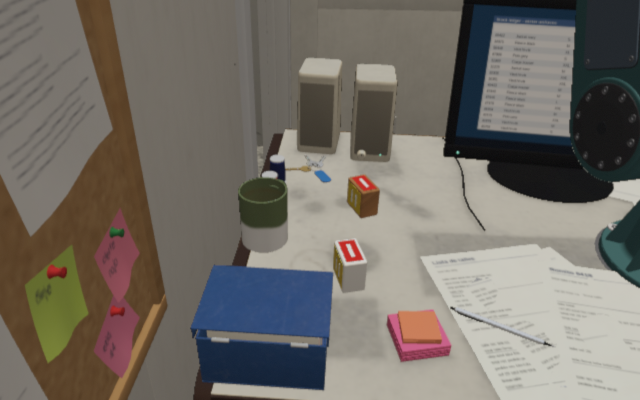

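View pics/side1.png

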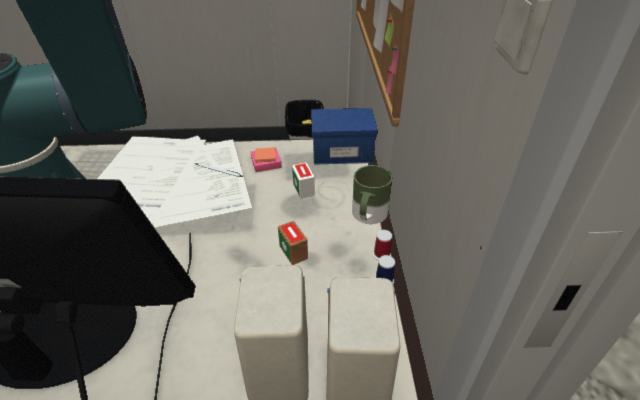

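```bash
python3 - <<'E'
from h import *
for cam in ['scene','side']:
    z=np.load(cam+'1.npz'); P=z['P']; im=z['im']
    for nm,lo,hi in [('wood',(0.45,-.2),(.58,-.04)),('white',(0.45,.02),(.6,.17))]:
        m=(P[...,0]>lo[0])&(P[...,0]<hi[0])&(P[...,1]>lo[1])&(P[...,1]<hi[1])&(P[...,2]>.051)&(P[...,2]<.062)&(z['d']>0)
        q=P[m]; r=cv2.minAreaRect((q[:,:2]*1000).astype(np.float32))
        print(cam,nm,m.sum(),np.median(q[:,2]),r,cv2.boxPoints(r).round().tolist(),im[m].mean(0))
E
```

```text
scene wood 408 0.056561921154902245 ((513.035400390625, -111.35234832763672), (37.433448791503906, 62.13462448120117), 24.574344635009766) [[483.0, -91.0], [509.0, -147.0], [543.0, -132.0], [517.0, -75.0]] [164.89460784  88.85539216  67.8504902 ]
scene white 674 0.0565685913091134 ((533.9749755859375, 86.74421691894531), (35.96500015258789, 61.46025085449219), 16.394681930541992) [[508.0, 111.0], [525.0, 52.0], [560.0, 62.0], [543.0, 121.0]] [189.45103858 128.34421365 121.38575668]
side wood 437 0.05509354651728715 ((512.3967895507812, -113.37860870361328), (35.967525482177734, 60.309383392333984), 27.56064224243164) [[483.0, -95.0], [510.0, -148.0], [542.0, -132.0], [514.0, -78.0]] [188.35240275  93.99542334  77.42105263]
side white 268 0.05499577075880596 ((533.64697265625, 83.6380615234375), (36.01831817626953, 61.8371696472168), 16.896530151367188) [[507.0, 108.0], [525.0, 49.0], [560.0, 59.0], [542.0, 118.0]] [214.45149254 144.36940299 139.4141791 ]
```

The scene view shows the wooden block at about (363,196), the white block at (350,265) and the mug at (263,215). The side view agrees, with the wooden block's green face towards the robot. The wooden block is at about (0.513, -0.112) with yaw around 0.45. Next I'll check the obstacles along the transit and the tool axes.

```bash
python3 - <<'E'
from h import *
from scipy.spatial.transform import Rotation as R
s=read_state(); print(np.round(R.from_rotvec(s['tool_rot']).as_matrix(),3))
P=np.concatenate([np.load(c+'1.npz')['P'][np.load(c+'1.npz')['d']>0] for c in ['scene','side']])
xs=np.arange(-.1,.85,.05); ys=np.arange(-.75,.2,.05)
print('y\\x   '+' '.join('%4d'%(x*1000) for x in xs))
for y in ys:
    row=[]
    for x in xs:
        m=(P[:,0]>=x)&(P[:,0]<x+.05)&(P[:,1]>=y)&(P[:,1]<y+.05)
        row.append('%4d'%(np.percentile(P[m,2],98)*1000) if m.sum()>3 else '   .')
    print('%5d '%(y*1000),' '.join(row))
E
```

```text
[[ 0.905  0.425 -0.   ]
 [ 0.425 -0.905  0.   ]
 [ 0.    -0.    -1.   ]]
y\x   -100  -50    0   50  100  150  200  250  300  350  400  450  500  550  600  650  700  750  800
 -750     .    .    .    .    .    .    .    .    .    .    .    .    .    .    .    .    .    .    .
 -700     .    .    .    .    .    .    .    .    .    .    .    .    .    .    .    .    .    .    .
 -649     .    .    .    .    .    .    .    .    .    .    .    .    .    .    .    .    .    .    .
 -599     .    .    .    .    .    .    .    .    .    .    .    .    .    .    .    .    .    .    .
 -549     .    .    .    .    .    .    .    .    .    .    .    .    .    .    .    .    .    .    .
 -499     .    .    .    .    .    .    .    .    .    .   38    .    .    .    .    .    .    .  340
 -449     .    .    .    .    .    .   34    .    5    2    2  177  177  178  178    2    1  516  392
 -399     .    .    .   37  117    7   78  304  311    2    1  179  179  178  179  175    1  524    .
 -349     .    .    .   98  169  337  340  341  340    1    2  179  179  178  178  176    1  505    .
 -299   
[... 311 characters left out ...]
  .    2    2    2    2    2    2    8    2    1   56   57    2    1   56    0  453    .
  -99     .    .  270  276    2  460  458  453    8    2    2   56   57    1   73   87    1  438    .
  -49     .    .  288  336  316  355  399  434    2    1    2    2    2    2   99  100  100  422    .
    0     .    .  345  343  328  225  405  401    4    4    4    2    1    1   98   99  100  406    .
   50     .    .  343   15    8    5  404    4    4    5    4    2   58   56    1    1    2  395    .
  100     .    .    4    5    5  221  315    4    4    8    2    2   57    2    0    1    .  400    .
  150     .    1    3    5    5    5    6    9    9    8   30   30    2   98   98   98   98  412    .
```

```bash
python3 - <<'E'
from h import *
grab('wrist','wrist1.png')
E
```

```text
(no output)
```

View pics/wrist1.png

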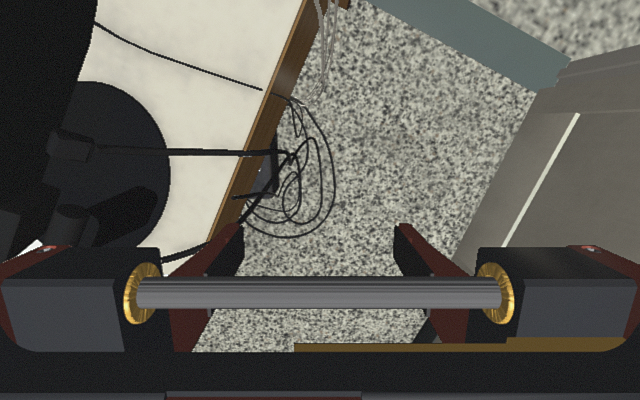

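```bash
python3 -m pendant '[[1,0,0,55,0,0,0],[1,0,0,55,0,0,0],[1,0,0,55,0,0,0],[1,0,0,55,0,0,0],[1,0,0,0,0,0,0]]' 25
```

```text
t: 1.08
tool_pos: [0.2556, -0.545, 0.4482]
tool_rot: [3.057, 0.682, 0.002]
force: [0.3, -0.1, -0.0]
gripper_width: 0.088
```

```bash
python3 -m pendant '[[1,33,54,0,0,0,0],[1,33,54,0,0,0,0],[1,33,54,0,0,0,0],[1,33,54,0,0,0,0],[1,33,54,0,0,0,0],[1,33,54,0,0,0,0],[1,33,54,0,0,0,0],[1,34,56,0,0,0,0],[1,0,0,0,0,0,0]]'
```

```text
t: 2.2
tool_pos: [0.5165, -0.1125, 0.4411]
tool_rot: [-3.062, -0.693, 0.002]
force: [0.1, -0.4, -0.0]
gripper_width: 0.0879
```

```bash
python3 -m pendant '[[1,0,0,-50,0.072,-0.15,0],[1,0,0,-50,0.072,-0.15,0],[1,0,0,-50,0.071,-0.15,0],[1,0,0,-50,0,0,0],[1,0,0,-50,0,0,0],[1,0,0,-40,0,0,0],[1,0,0,0,0,0,0],[1,0,0,0,0,0,0]]'; python3 - <<'E'
from h import *
from scipy.spatial.transform import Rotation as R
s=read_state(); print(s['tool_pos'],s['joints']);print(np.round(R.from_rotvec(s['tool_rot']).as_matrix(),3))
im,d=grab('wrist','wrist2.png');P=cloud('wrist',d)
m=(P[...,0]>.45)&(P[...,0]<.58)&(P[...,1]>-.2)&(P[...,1]<-.04)&(P[...,2]>.051)&(P[...,2]<.062)&(d>0)
q=P[m]; print(len(q)); print(cv2.minAreaRect((q[:,:2]*1000).astype(np.float32)))
E
```

```text
t: 3.2
tool_pos: [0.5157, -0.1172, 0.1535]
tool_rot: [-2.872, -0.64, -0.731]
force: [0.1, -0.8, -0.4]
gripper_width: 0.0877
[ 0.51565648 -0.11715873  0.1534949 ] [-0.68090858  0.24083142  2.05543753  0.69300501  0.7422329  -0.04496481]
[[ 0.795  0.425  0.432]
 [ 0.372 -0.905  0.206]
 [ 0.479 -0.003 -0.878]]
2623
((512.4076538085938, -112.98011779785156), (37.074581146240234, 59.87332534790039), 26.66309928894043)
```

View pics/wrist2.png

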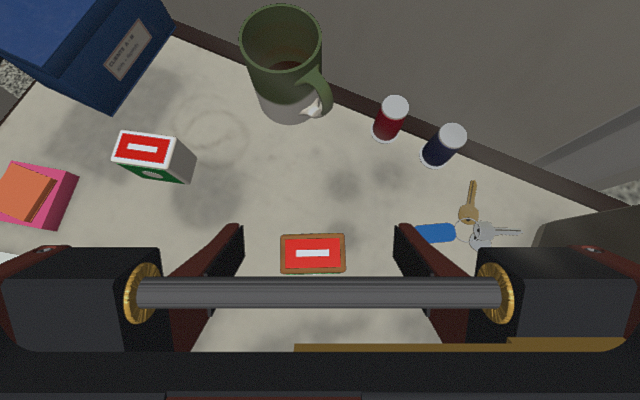

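The wrist view shows the wooden block (red top, brown body) at (313,253), square between the fingers. The white block at (152,157) and the mug at (285,65) are well clear. I'll descend and grip.

```bash
python3 -m pendant '[[1,5,8,-40,0,0,0.025],[1,0,0,-40,0,0,0],[1,0,0,-30,0,0,0],[1,0,0,-20,0,0,0],[1,0,0,-7,0,0,0],[1,0,0,0,0,0,0]]'
```

```text
t: 4.0
tool_pos: [0.5219, -0.1092, 0.0167]
tool_rot: [-2.858, -0.676, -0.73]
force: [0.7, 0.0, 0.2]
gripper_width: 0.0882
```

```bash
python3 -m pendant '[[-1,0,0,0,0,0,0],[-1,0,0,0,0,0,0],[-1,0,0,0,0,0,0],[-1,0,0,0,0,0,0],[-1,0,0,0,0,0,0],[-1,0,0,0,0,0,0]]' 25; python3 -m pendant '[[-1,0,0,14,0,0,0],[-1,0,0,0,0,0,0]]'
```

```text
t: 4.75
tool_pos: [0.5208, -0.1085, 0.0162]
tool_rot: [-2.857, -0.675, -0.728]
force: [-2.1, 0.5, 6.0]
gripper_width: 0.0598
t: 5.0
tool_pos: [0.5207, -0.1087, 0.0301]
tool_rot: [-2.858, -0.676, -0.728]
force: [0.5, 0.1, -1.5]
gripper_width: 0.0602
```

```bash
python3 -m pendant '[[-1,-7,-3,0,-0.07,0.141,0],[-1,-7,-3,0,-0.07,0.141,0],[-1,-7,-4,0,-0.07,0.141,0],[-1,-7,-4,0,-0.07,0.141,0],[-1,-6,-3,0,-0.07,0.141,0],[-1,-6,-3,0,-0.07,0.141,0],[-1,0,0,0,0,0,0],[-1,0,0,0,0,0,0]]'; python3 - <<'E'
from h import *
from scipy.spatial.transform import Rotation as R
s=read_state();print(np.round(R.from_rotvec(s['tool_rot']).as_matrix(),3))
im,d=grab('scene','s3.png');P=cloud('scene',d);a=im[130:290,240:440]
im2,d2=grab('side','d3.png');b=im2[160:320,200:400]
cv2.imwrite('pics/c3.png',cv2.resize(np.hstack([a,b]),None,fx=2,fy=2)[:,:,::-1])
E
```

```text
t: 6.0
tool_pos: [0.486, -0.1092, 0.0252]
tool_rot: [3.035, 0.719, -0.366]
force: [-0.3, -0.1, -1.6]
gripper_width: 0.0598
[[ 0.868  0.443 -0.225]
 [ 0.442 -0.895 -0.054]
 [-0.226 -0.052 -0.973]]
```

View pics/c3.png

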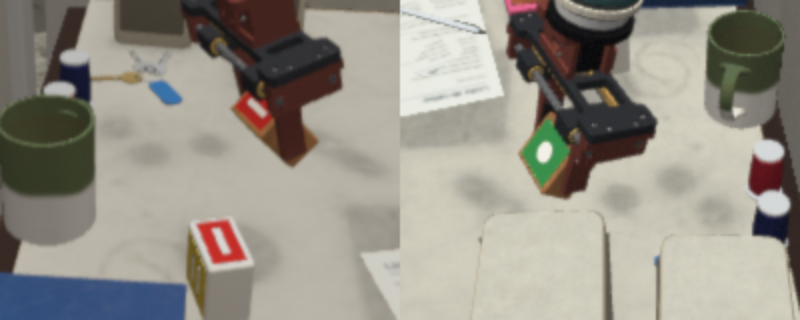

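The block is held at about 42° of tip with the green face turning upward, and the mug and white block are untouched. Some rotation was clipped, so I'll add the rest.

```bash
python3 -m pendant '[[-1,-2,-1,0,-0.05,0.1,0],[-1,-2,-1,0,-0.05,0.1,0],[-1,-2,-1,0,-0.05,0.1,0],[-1,0,0,0,-0.045,-0.022,0],[-1,0,0,0,0,0,0],[-1,0,0,0,0,0,0]]'; python3 - <<'E'
from h import *
from scipy.spatial.transform import Rotation as R
s=read_state();print(s['joints'],np.round(R.from_rotvec(s['tool_rot']).as_matrix(),3))
E
```

```text
t: 6.85
tool_pos: [0.4804, -0.1133, 0.0264]
tool_rot: [2.833, 0.634, -0.819]
force: [0.8, 0.3, -0.9]
gripper_width: 0.0596
[-0.1418374   0.7355486   1.55782518 -0.30942884  1.34316897  1.13529143] [[ 0.765  0.427 -0.482]
 [ 0.36  -0.904 -0.231]
 [-0.534  0.003 -0.845]]
```

```bash
python3 -m pendant '[[-1,0,0,-5,0,0,0],[-1,0,0,-4,0,0,0],[-1,0,0,0,0,0,0],[-1,0,0,0,0,0,0]]'
```

```text
t: 7.35
tool_pos: [0.481, -0.1129, 0.017]
tool_rot: [2.831, 0.635, -0.82]
force: [0.3, -0.0, -1.6]
gripper_width: 0.0599
```

```bash
python3 -m pendant '[[-1,0,0,-2,0,0,0],[1,0,0,0,0,0,0],[1,0,0,0,0,0,0],[1,0,0,0,0,0,0],[1,0,0,0,0,0,0],[1,0,0,0,0,0,0]]'; python3 - <<'E'
from h import *
im,d=grab('scene','s4.png');a=im[130:290,240:440]
im2,d2=grab('side','d4.png');b=im2[160:320,200:400]
cv2.imwrite('pics/c4.png',cv2.resize(np.hstack([a,b]),None,fx=2,fy=2)[:,:,::-1])
E
```

```text
t: 8.1
tool_pos: [0.481, -0.1129, 0.015]
tool_rot: [2.831, 0.635, -0.82]
force: [0.3, -0.4, -0.2]
gripper_width: 0.0879
```

View pics/c4.png

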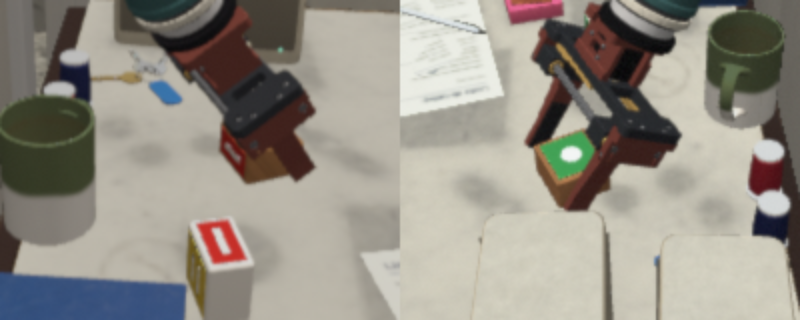

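The block has fallen with its green face up. I'll retreat straight up.

```bash
python3 -m pendant '[[1,0,0,15,0,0,0],[1,0,0,30,0,0,0],[1,0,0,50,0,0,0],[1,0,0,50,0,0,0],[1,0,0,50,0,0,0],[1,0,0,0,0,0,0],[1,0,0,0,0,0,0],[1,0,0,0,0,0,0]]'; python3 - <<'E'
from h import *
im,d=grab('scene','s5.png');P1=cloud('scene',d);a=im[130:290,240:440]
im2,d2=grab('side','d5.png');P2=cloud('side',d2);b=im2[160:320,200:400]
cv2.imwrite('pics/c5.png',cv2.resize(np.hstack([a,b]),None,fx=2,fy=2)[:,:,::-1])
for c,P,dd in (('scene',P1,d),('side',P2,d2)):
  for n,x0,x1,y0,y1,z0,z1 in [('wood',.42,.6,-.2,-.04,.03,.045),('white',.45,.6,.02,.17,.051,.062),('mug',.6,.75,-.08,.06,.09,.106)]:
    m=(P[...,0]>x0)&(P[...,0]<x1)&(P[...,1]>y0)&(P[...,1]<y1)&(P[...,2]>z0)&(P[...,2]<z1)&(dd>0)
    if m.sum()>20:
        q=P[m];print(c,n,m.sum(),q[:,2].mean(),q[:,2].std(),cv2.minAreaRect((q[:,:2]*1000).astype(np.float32)))
    P0=np.load(c+'1.npz');Q=P0['P'];m=(Q[...,0]>x0)&(Q[...,0]<x1)&(Q[...,1]>y0)&(Q[...,1]<y1)&(Q[...,2]>z0)&(Q[...,2]<z1)&(P0['d']>0)
    if n!='wood':print('  before',cv2.minAreaRect((Q[m][:,:2]*1000).astype(np.float32)))
E
```

```text
t: 9.2
tool_pos: [0.4801, -0.1127, 0.2091]
tool_rot: [2.831, 0.635, -0.823]
force: [-0.8, -0.5, 0.4]
gripper_width: 0.0877
scene wood 645 0.036150532935796766 0.001827296505390622 ((499.2773132324219, -103.4495849609375), (57.02121353149414, 62.295101165771484), 24.75787353515625)
scene white 676 0.056238096534444955 0.0015748741141152366 ((533.89794921875, 86.88752746582031), (35.7699089050293, 62.408905029296875), 17.059831619262695)
  before ((533.9749755859375, 86.74421691894531), (35.96500015258789, 61.46025085449219), 16.394681930541992)
scene mug 662 0.09632541069370736 0.003440489625769289 ((676.6762084960938, -0.35033416748046875), (76.01053619384766, 80.28841400146484), 6.800319671630859)
  before ((676.4668579101562, -0.3938713073730469), (76.37890625, 79.19512176513672), 9.440641403198242)
side wood 673 0.03502118074318304 0.001471915020623607 ((498.6222839355469, -105.84075164794922), (55.80038070678711, 61.618812561035156), 25.957416534423828)
side white 243 0.05500943101345055 0.0013803141422618697 ((533.8226928710938, 83.79412078857422), (35.436500549316406, 61.640480041503906), 16.542022705078125)
  before ((533.64697265625, 83.6380615234375), (36.01831817626953, 61.8371696472168), 16.896530151367188)
side mug 363 0.09576262397749687 0.003018789315682456 ((676.9022216796875, -3.3387527465820312), (79.09752655029297, 76.76041412353516), 80.57694244384766)
  before ((677.2156982421875, -2.890972137451172), (79.43782043457031, 76.79048919677734), 83.18316650390625)
```

View pics/c5.png

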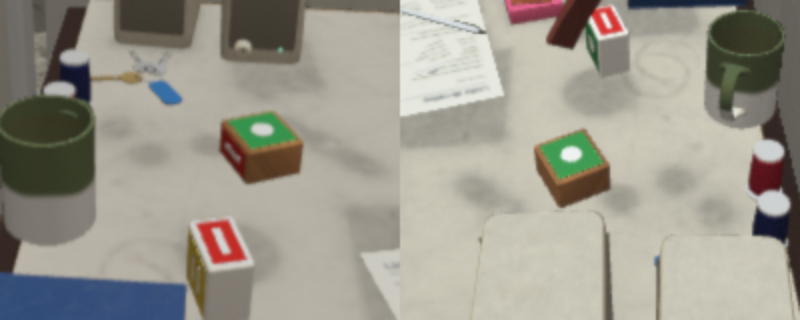

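Both views show the block flat with green up and a top height of 36 mm. It is about 16 mm from where it started, and the robot is clear of everything.

```bash
python3 -c "
from workcell import workorder
print(workorder.hand_in())"
```

```text
the job is handed in; nothing more can be done
None
```

The wooden block now lies flat on the desk with its green face up, and the job is handed in. I gripped it across its 60 mm width with the tool leaning back, lifted it about 14 mm and turned it about 60°. I then released it just above the desk, so it fell the rest of the way onto its yellow face, and retreated straight up.

**Last checks:** the scene and side cameras agreed.
- **Wooden block:** its top is 35–36 mm above the desk. Its centre is about 16 mm from where it started.
- **White block and mug:** neither had moved by more than 1 mm, which is within measuring noise.
- **Robot and time:** the gripper was open about 0.2 m above the desk and touching nothing, at about 9 s of the 29 s allowed.

**Deviation:** part of the first turning move was clipped (0.73 rad instead of 0.95), with a small sideways tilt. I corrected both before the release. No check failed.

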